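# Match the dosing cups to their detergent canisters

## Task

Four steel dosing cups stand mixed up with four lidded detergent canisters on the laundry counter. Stand each cup upright in the middle of the lid of the canister that matches it - round on round, square on square, large on large, small on small - with the square cups' sides parallel to the sides of their lids. Leave the canisters, the mug and the plant where they stand.

Things in the scene. Friction and masses are not known exactly. Their poses are not given: they have to be found in the camera images.
- cup_round_large: the large round dosing cup: open-topped, plain steel, straight upright walls 3 mm thick, 54 mm in outer diameter, 55 mm high, about 90 g; loose, stands upright on the counter, open end up. Origin: centre of its underside; z up
- cup_round_small: the small round dosing cup: open-topped, plain steel, straight upright walls 3 mm thick, 34 mm in outer diameter, 45 mm high, about 50 g; loose, stands upright on the counter, open end up. Origin: centre of its underside; z up
- cup_square_large: the large square dosing cup: open-topped, plain steel, straight upright walls 3 mm thick, 52 x 52 mm outside in plan, x and y axes parallel to its sides, 55 mm high, about 90 g; loose, stands upright on the counter, open end up. Origin: centre of its underside; z up
- cup_square_small: the small square dosing cup: open-topped, plain steel, straight upright walls 3 mm thick, 34 x 34 mm outside in plan, x and y axes parallel to its sides, 45 mm high, about 50 g; loose, stands upright on the counter, open end up. Origin: centre of its underside; z up
- canister_round_large: the large round detergent canister: white ceramic, closed with a flat oak lid that stays on (one piece); lid 96 mm in diameter, body 2 mm smaller on each side; lid's flat top 65 mm above the counter; about 700 g, not fastened down. Origin: centre of its underside; z up
- canister_round_small: the small round detergent canister: white ceramic, closed with a flat oak lid that stays on (one piece); lid 70 mm in diameter, body 2 mm smaller on each side; lid's flat top 65 mm above the counter; about 450 g, not fastened down. Origin: centre of its underside; z up
- canister_square_large: the large square detergent canister: white ceramic, closed with a flat oak lid that stays on (one piece); lid 92 x 92 mm, x and y axes parallel to its sides, body 2 mm smaller on each side; lid's flat top 65 mm above the counter; about 750 g, not fastened down. Origin: centre of its underside; z up
- canister_square_small: the small square detergent canister: white ceramic, closed with a flat oak lid that stays on (one piece); lid 68 x 68 mm, x and y axes parallel to its sides, body 2 mm smaller on each side; lid's flat top 65 mm above the counter; about 450 g, not fastened down. Origin: centre of its underside; z up
- mug: bystander: a blue ceramic drinking mug with a handle on its +y side, 76 mm across, 85 mm high, loose, at one end of the work. Origin: centre of its underside
- plant: bystander: a small green plant in a white pot, 76 mm across, about 105 mm high, loose, at the other end of the work. Origin: centre of its underside

How it is judged:
At the end, for the whole second after the job is handed in: Each of the four cups stands upright (within 0.1 rad) and at rest on the lid of the canister of its own shape and size, its centre within 12 mm of the lid's centre, square cups with their sides within 0.2 rad of parallel to the lid's sides (horizontal distance between cup_round_large and canister_round_large below 0.012 m and z of cup_round_large in the frame of canister_round_large between 0.06 and 0.07 m and angle between each of cup_round_large, cup_round_small, cup_square_large, cup_square_small's own z axis and vertical below 0.1 rad and linear speed of each of cup_round_large, cup_round_small, cup_square_large, cup_square_small below 0.02 m/s and angular speed of each of cup_round_large, cup_round_small, cup_square_large, cup_square_small below 0.2 rad/s and horizontal distance between cup_round_small and canister_round_small below 0.012 m and z of cup_round_small in the frame of canister_round_small between 0.06 and 0.07 m and horizontal distance between cup_square_large and canister_square_large below 0.012 m and z of cup_square_large in the frame of canister_square_large between 0.06 and 0.07 m and (angle between the x axis of cup_square_large and the x axis of canister_square_large, either way round below 0.2 rad or angle between the x axis of cup_square_large and the y axis of canister_square_large, either way round below 0.2 rad) and horizontal distance between cup_square_small and canister_square_small below 0.012 m and z of cup_square_small in the frame of canister_square_small between 0.06 and 0.07 m and (angle between the x axis of cup_square_small and the x axis of canister_square_small, either way round below 0.2 rad or angle between the x axis of cup_square_small and the y axis of canister_square_small, either way round below 0.2 rad)); the robot touches nothing.
It fails at once if a canister is pushed more than 20 mm from where it stood, or tipped (distance of any of canister_round_large, canister_round_small, canister_square_large, canister_square_small from where it was at the start of the episode above 0.02 m or angle between any of canister_round_large, canister_round_small, canister_square_large, canister_square_small's own z axis and vertical above 0.25 rad).
It fails at once if the mug or the plant is pushed more than 20 mm from where it stood, or tipped (distance of any of mug, plant from where it was at the start of the episode above 0.02 m or angle between any of mug, plant's own z axis and vertical above 0.25 rad).
It also fails if it takes over 115 s, if anything falls off the work surface, if the arm or the gripper's body presses on something with over 40 N, if the wrist force passes 120 N, or if a joint passes its speed limit or range.

## Robot

A 6-joint arm with a two-finger parallel gripper is mounted at the origin on the work surface. World frame = base frame: x ahead of the robot, y to its left, z up, the work surface at z = 0. Lengths are in m, angles in rad, forces in N, time in s.
With the tool pointing down it reaches from about 0.225 to 0.725 m from the base axis. Payload 3.1 kg.
Tool frame: the origin (TCP) lies midway between the tips of the shut fingers; the grasp point (between the pads) lies 19 mm behind it; z points along the fingers, y is the line along which they close (so a half turn about z gives the same grasp; the last joint's range is limited). The gripper opens to 85 mm and grips with 20 to 120 N. Pads are 22 mm wide; open, the fingers measure 114 mm over their backs; the gripper's body (76 mm by 85 mm) begins 54 mm behind the grasp point. The pads swing forward as they close: fully open they stand 13 mm farther back than shut.
Start: joints at [-1.256, 0.048, 0.099, 1.622, 0, 1.443], TCP at [0.225, -0.474, 0.231] pointing down, gripper open.
Joint ranges: [-2.91, 2.91], [-0.99, 1.94], [-1.21, 1.42], [-2.12, 2.29], [-1.49, 1.47], [-3.14, 3.14]. Speed limits (rad/s): [2.79, 2.79, 3.14, 3.14, 3.14, 3.14].

## Interface

Orientations are given as a unit quaternion [w, x, y, z].
In Python, from station import monitor, vision, job gives the robot as it stands. The module is installed in compiled form; this text tells all that it offers.
- The arm moves only by the shell command python3 -m crank 'ROWS' [FORCE]. ROWS is JSON, a list of rows, each a list of 3 entries, a list of its own where there are three numbers: the shift along the tool's x, y, z in cm, then the turn, a rotation vector about the tool's x, y, z in rad, then the opening, from 0 (shut) to 1 (fully open). A call has 1 to 8 rows; each row is the pose to reach, as a shift and turn from the pose commanded when the call began, along the tool's axes at that moment; what a row does not reach only later rows make up. A row lasts 1/12 s, in which the tool goes at most 41.7 mm and 7.16 degrees, less where a joint would pass 70% of its speed; a pose out of reach is approached as far as the arm can. A call with a gripper value outside its range is refused whole. The fingers move at their own pace and stop on an object; FORCE is the grip in N (left out, the last holds). Time passes only in rows, so rows that repeat a pose let the fingers close. It gives the time, the measured TCP pose, the force, the opening and the grip force at its end, in the units of the state.
- monitor.sense(): the state, without advancing time (a new reading comes with each control period).
- vision.camera(name): name is "side" or "top" or "wrist"; returns the picture (400x640x3 uint8, red, green, blue); there is no depth.
- vision.camera_params(name): a dict with "intrinsics" (3x3 intrinsics, pixels), "R" (3x3) and "t" (3): a world point X has camera coordinates R X + t; the wrist camera has in their place "tool_from_camera" (4x4, takes a point from camera to tool coordinates, whose origin is the TCP and whose axes are the flange's). Camera axes: x right, y down, z forward; pixel columns grow to the right and rows downward; lengths in m; the calibration is good to about 2 mm. A picture is of the moment at which its call begins: read the wrist's pose just before it. camera_params takes no time and is no camera call.
- job.close_job(): hands the job in; it is judged then, once.
The state is a dict: "time": time; "q": joint angles; "joint_velocities": joint speeds; "effort": joint torques, N m; "eef_pos": TCP position; "tool_rot": TCP orientation; "contact_force": force on the tool from outside, world axes, zero at the start; "torque": the same for the moment, N m; "finger_gap": opening from 0.0 (shut) to 1.0 (fully open); "grasp_force": force on a finger pad.
Only numpy, scipy, OpenCV 4.12 (cv2) and the standard library are available. Lean on these libraries where they do the work, as an engineer would, in place of code of your own. Each camera call takes 0.05 s, during which the arm holds its last target. There are 200 camera calls.

## Working session

There is one attempt and no reset: what is moved stays moved. The work goes in short steps, Python scripts to look and compute and a shell command to move; the robot and the scene stay as the last step left them, time stands still between calls to the robot, and variables do not carry over. Pictures are saved under pics/ and viewed, at most 14 in all, crops included, and the job is handed in when it is done.

```bash
mkdir -p pics
python3 - <<'E'
from station import monitor, vision
import cv2, numpy as np
s=monitor.sense();print(s['time'],s['eef_pos'],s['tool_rot'],s['finger_gap'])
for n in ['top','side']:
    im=vision.camera(n);np.save(f'pics/{n}0.npy',im);cv2.imwrite(f'pics/{n}0.png',im[:,:,::-1]);p=vision.camera_params(n);print({k:np.round(v,4).tolist() for k,v in p.items()})
print(np.round(vision.camera_params('wrist')['tool_from_camera'],4).tolist())
E
```

```text
0.0 [ 0.22475349 -0.47378399  0.2300768 ] [-1.19900601e-03  9.75590413e-01  2.19594846e-01 -1.06013876e-04] 1.0002106629257432
{'intrinsics': [[434.6112, 0.0, 316.7146], [0.0, 434.6112, 203.1351], [0.0, 0.0, 1.0]], 'R': [[-0.0308, -0.9995, -0.0011], [-0.9957, 0.0308, -0.0871], [0.087, -0.0016, -0.9962]], 't': [0.0143, 0.5346, 1.0214]}
{'intrinsics': [[408.7439, 0.0, 324.0866], [0.0, 408.7439, 205.73], [0.0, 0.0, 1.0]], 'R': [[0.9989, -0.0444, 0.0181], [-0.0185, -0.7047, -0.7093], [0.0442, 0.7082, -0.7047]], 't': [-0.5338, 0.0414, 1.2894]}
[[0.0005, -0.953, -0.303, 0.0778], [1.0, 0.0, 0.0014, 0.0], [-0.0013, -0.303, 0.953, -0.1418], [0.0, 0.0, 0.0, 1.0]]
```

View pics/top0.png

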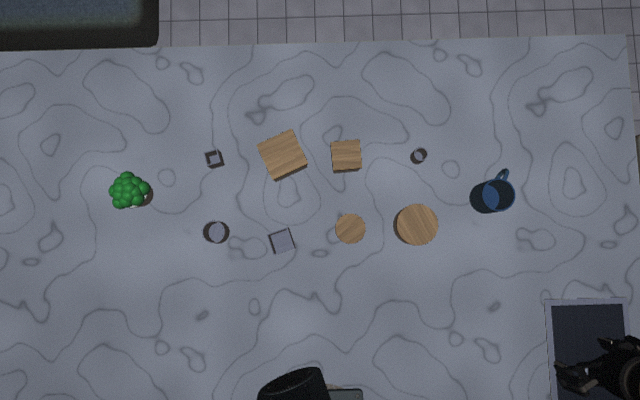

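View pics/side0.png

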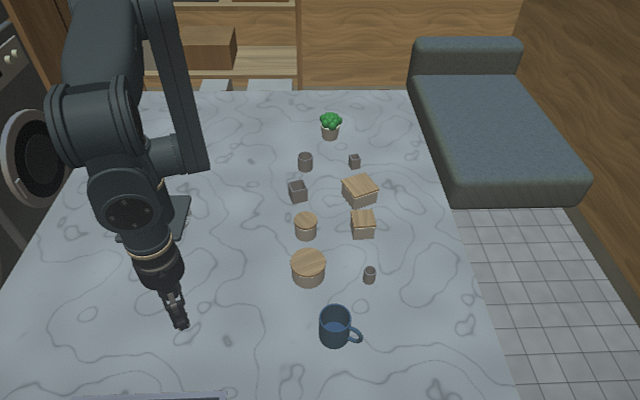

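Top view: lids are square-large (282,155), square-small (346,155), round-small (350,228) and round-large (417,224). Cups are square-small (214,158), round-large (216,231), square-large (282,240) and round-small (419,156). The plant is at (128,190) and the mug at (492,195).

```bash
cat > h.py <<'E'
import cv2, numpy as np
from station import monitor, vision
from scipy.spatial.transform import Rotation as Rn
def ray(n,uv,z,s=None):
    p=vision.camera_params(n); d=np.linalg.inv(p['intrinsics'])@np.array([uv[0],uv[1],1.])
    if n=='wrist':
        q=s['tool_rot'];Rt=Rn.from_quat([q[1],q[2],q[3],q[0]]).as_matrix();T=p['tool_from_camera']
        c=Rt@T[:3,3]+s['eef_pos'];d=Rt@T[:3,:3]@d
    else:
        R=p['R'];c=-R.T@p['t'];d=R.T@d
    return (c+d*(z-c[2])/d[2])[:2]
def toworld(n,cnt,z,s=None): return np.array([ray(n,p,z,s) for p in cnt.reshape(-1,2)],np.float32)
def blobs(mask,amin):
    c,_=cv2.findContours(mask.astype(np.uint8),cv2.RETR_EXTERNAL,cv2.CHAIN_APPROX_NONE)
    return [cv2.convexHull(x) for x in c if cv2.contourArea(x)>amin]
E
python3 - <<'E'
from h import *
im=np.load('pics/top0.npy');f=im.astype(int)
wood=(f[...,0]-f[...,2]>25)
wood[:100]=0;wood[280:]=0
print('lids')
for h in blobs(wood,200):
    w=toworld('top',h,0.065);r=cv2.minAreaRect(w);print(np.round(r[0],4),np.round(r[1],4),round(r[2],1))
print('cups')
dark=(f.max(2)<95)&(abs(f[...,0]-f[...,2])<40);dark[:100]=0;dark[280:]=0
dark=cv2.morphologyEx(dark.astype(np.uint8),cv2.MORPH_CLOSE,np.ones((3,3)))
for h in blobs(dark,60):
    w=toworld('top',h,0.025);r=cv2.minAreaRect(w);print(h.reshape(-1,2).mean(0).round(),np.round(r[0],4),np.round(r[1],4),round(r[2],1))
c=[cv2.resize(im[y-25:y+25,x-35:x+35],(400,286),interpolation=cv2.INTER_CUBIC) for x,y in [(214,158),(216,231),(282,240),(419,156)]]
cv2.imwrite('pics/crop.png',np.vstack([np.hstack(c[:2]),np.hstack(c[2:])])[:,:,::-1])
E
```

```text
lids
[ 0.4716 -0.0757] [0.0667 0.0642] 88.2
[ 0.476 -0.231] [0.0919 0.0922] 87.3
[ 0.6424 -0.0735] [0.0679 0.0675] 4.0
[0.6488 0.0758] [0.0918 0.0915] 23.5
cups
[224. 233.] [0.47   0.2219] [0.0247 0.051 ] 81.2
[208. 233.] [0.4745 0.2571] [0.0293 0.048 ] 83.7
[399. 227.] [ 0.4703 -0.1966] [0.0807 0.0272] 9.3
[134. 193.] [0.5794 0.436 ] [0.0892 0.0905] 84.7
[492. 196.] [ 0.5426 -0.4288] [0.0831 0.1226] 29.5
[288. 174.] [0.6103 0.0579] [0.0077 0.0885] 23.5
[215. 160.] [0.6497 0.2428] [0.0421 0.0389] 17.0
[419. 155.] [ 0.6434 -0.2517] [0.0325 0.0418] 42.3
[637. 144.] [ 0.6208 -0.7803] [0.0097 0.1179] 84.5
```

View pics/crop.png

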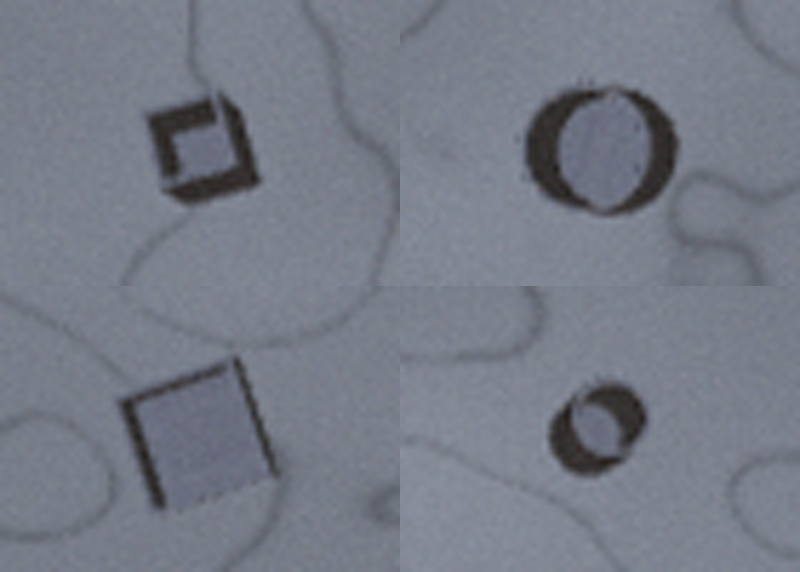

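Crops: the dark walls surround each cup's bright floor. The square cups are turned about 17–20°, and there are no close neighbours. Next I'll work out the cup poses and the first move, to the small round cup.

```bash
cat > plan.py <<'E'
# usage: plan.py x y z yawdeg -> shift (cm, tool axes) and turn from the measured pose
import sys; from h import *
x,y,z,a=map(float,sys.argv[1:5]); s=monitor.sense(); q=s['tool_rot']; R=Rn.from_quat([q[1],q[2],q[3],q[0]])
G=Rn.from_euler('z',a,degrees=True)*Rn.from_euler('x',np.pi)
print('t',round(s['time'],2),'pos',np.round(s['eef_pos'],4),'shift',np.round(R.inv().apply(np.array([x,y,z])-s['eef_pos'])*100,2),'turn',np.round((R.inv()*G).as_rotvec(),3),'gap',round(s['finger_gap'],3),'grip',s['grasp_force'],'q6',round(s['q'][5],2))
E
python3 -c "
from h import *
a=[(247+x/5.714,215+y/5.72) for x,y in [(122,116),(237,72),(277,187),(160,222)]]
w=toworld('top',np.array(a),.05);print(w,w.mean(0))"
python3 plan.py 0.6434 -0.2517 0.16 90
```

```text
[[0.46081814 0.11262908]
 [0.47725245 0.06535835]
 [0.4301446  0.05028537]
 [0.41749445 0.09811828]] [0.4464274  0.08159777]
t 0.1 pos [ 0.2248 -0.4739  0.2302] shift [47.34 -2.12  7.04] turn [-2.000e-03 -1.000e-03 -1.128e+00] gap 0.996 grip 0.0 q6 1.44
```

```bash
python3 -m crank '[[[4,-0.2,0],[0,0,-0.12],1],[[8,-0.4,0],[0,0,-0.24],1],[[12,-0.6,0],[0,0,-0.36],1],[[16,-0.8,0],[0,0,-0.48],1],[[20,-1,0],[0,0,-0.6],1],[[24,-1.2,1],[0,0,-0.72],1],[[28,-1.3,2],[0,0,-0.84],1],[[32,-1.4,3],[0,0,-0.96],1]]' 40; python3 plan.py 0.6434 -0.2517 0.16 90
```

```text
time: 0.77
eef_pos: [0.5096, -0.3233, 0.2006]
tool_rot: [-0.0, 0.762, 0.648, -0.0]
contact_force: [-0.4, -1.3, -0.2]
finger_gap: 0.999
grasp_force: 0.0
t 0.77 pos [ 0.5096 -0.3233  0.2006] shift [ 9.22 12.05  4.06] turn [-0.    -0.    -0.162] gap 0.999 grip 0.0 q6 1.06
```

```bash
python3 -m crank '[[[2.3,3,0.8],[0,0,-0.08],1],[[4.6,6,1.6],[0,0,-0.16],1],[[7,9,2.4],[0,0,-0.162],1],[[9.2,12,4],[0,0,-0.162],1],[[9.2,12,4],[0,0,-0.162],1],[[9.2,12,4],[0,0,-0.162],1]]'
cat > look.py <<'E'
# usage: look.py tag : wrist picture + state
import sys; from h import *
s=monitor.sense(); im=vision.camera('wrist'); np.save(f'pics/{sys.argv[1]}.npy',im); np.save(f'pics/{sys.argv[1]}_s.npy',s,allow_pickle=True)
cv2.imwrite(f'pics/{sys.argv[1]}.png',im[:,:,::-1])
E
python3 look.py w1; python3 plan.py 0.6434 -0.2517 0.015 90
```

```text
time: 1.27
eef_pos: [0.6416, -0.2516, 0.1567]
tool_rot: [-0.003, 0.708, 0.706, -0.001]
contact_force: [-0.5, 0.2, -0.0]
finger_gap: 1.001
grasp_force: 0.0
t 1.32 pos [ 0.6412 -0.2531  0.159 ] shift [ 0.12  0.28 14.39] turn [-0.004 -0.001 -0.005] gap 1.001 grip 0.0 q6 1.1
```

View pics/w1.png

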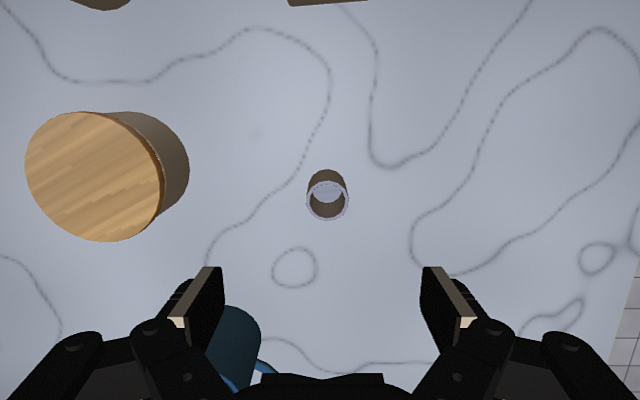

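Wrist view: the small cup's rim is centred at (328,199) and the large round lid at about (94,176). The gripper is open and nearly over the cup.

Run:
```python
from h import *
s=np.load('pics/w1_s.npy',allow_pickle=True).item();f=np.load('pics/w1.npy').astype(int)
print('rim',ray('wrist',(328,199),.045,s))
wood=(f[...,0]-f[...,2]>25)&(f.max(2)>110)
for h in blobs(wood,3000): print('lid',cv2.minAreaRect(toworld('wrist',h,.065,s)))
```

```text
rim [ 0.64606675 -0.25024809]
lid ((0.4789297878742218, -0.23050712049007416), (0.09453660994768143, 0.09401484578847885), 24.799461364746094)
```

```bash
python3 -m crank '[[[0.2,0.4,3.5],[0,0,0],1],[[0.2,0.4,7],[0,0,0],1],[[0.2,0.4,10],[0,0,0],1],[[0.2,0.4,12.5],[0,0,0],1],[[0.2,0.4,14.2],[0,0,0],1],[[0.2,0.4,14.2],[0,0,0],1],[[0.2,0.4,14.2],[0,0,0],0.6],[[0.2,0.4,14.2],[0,0,0],0.3]]' 30
python3 -m crank '[[[0,0,0],[0,0,0],0.2],[[0,0,0],[0,0,0],0.1],[[0,0,0],[0,0,0],0.1],[[0,0,0],[0,0,0],0.1],[[0,0,0],[0,0,0],0.1],[[0,0,0],[0,0,0],0.1],[[0,0,0],[0,0,0],0.1],[[0,0,0],[0,0,0],0.1]]' 30; python3 plan.py 0.473 -0.0755 0.13 90
```

```text
time: 1.98
eef_pos: [0.6464, -0.2535, 0.0222]
tool_rot: [0.002, 0.71, 0.704, 0.001]
contact_force: [0.2, -1.1, -0.4]
finger_gap: 0.75
grasp_force: 0.0
time: 2.65
eef_pos: [0.6473, -0.2531, 0.0224]
tool_rot: [0.002, 0.709, 0.705, 0.0]
contact_force: [-0.1, -0.7, 5.3]
finger_gap: 0.391
grasp_force: 30.2
t 2.65 pos [ 0.6473 -0.2531  0.0224] shift [ 17.62 -17.5  -10.87] turn [ 0.004  0.003 -0.006] gap 0.391 grip 30.229939855635166 q6 1.11
```

```bash
python3 -m crank '[[[0,0,-3],[0,0,0],0.1],[[0,0,-6.5],[0,0,0],0.1],[[0,0,-9.5],[0,0,0],0.1],[[2.5,-2.5,-11],[0,0,0],0.1],[[5,-5,-11],[0,0,0],0.1],[[7.5,-7.5,-11],[0,0,0],0.1],[[10,-10,-11],[0,0,0],0.1],[[12.5,-12.5,-11],[0,0,0],0.1]]'
python3 -m crank '[[[2.5,-2.5,0],[0,0,0],0.1],[[5,-5,0],[0,0,0],0.1],[[5,-5,0],[0,0,0],0.1],[[5,-5,0],[0,0,0],0.1],[[5,-5,0],[0,0,0],0.1]]'
python3 look.py w2; python3 plan.py 0.473 -0.0755 0.0885 90
python3 - <<'E'
from h import *
s=np.load('pics/w2_s.npy',allow_pickle=True).item();f=np.load('pics/w2.npy').astype(int)
wood=(f[...,0]-f[...,2]>25)&(f.max(2)>110)
for h in blobs(wood,2000): print('lid',cv2.minAreaRect(toworld('wrist',h,.065,s)))
E
```

```text
time: 3.32
eef_pos: [0.5205, -0.1251, 0.1296]
tool_rot: [0.0, 0.709, 0.705, 0.0]
contact_force: [-0.5, -0.0, -0.0]
finger_gap: 0.389
grasp_force: 30.2
time: 3.73
eef_pos: [0.4725, -0.0761, 0.1299]
tool_rot: [0.001, 0.709, 0.705, 0.0]
contact_force: [-0.2, 0.7, -0.5]
finger_gap: 0.389
grasp_force: 30.2
t 3.78 pos [ 0.4729 -0.0765  0.13  ] shift [ 0.1  -0.    4.15] turn [ 0.002  0.001 -0.006] gap 0.389 grip 30.20434744656086 q6 1.28
lid ((0.4726186990737915, -0.06742453575134277), (0.06554411351680756, 0.06823501735925674), 89.62265014648438)
lid ((0.6320925951004028, -0.06891952455043793), (0.08962391316890717, 0.07629325240850449), 3.9130494594573975)
lid ((0.632202684879303, 0.0388454869389534), (0.030275192111730576, 0.03688685968518257), 22.973691940307617)
```

View pics/w2.png

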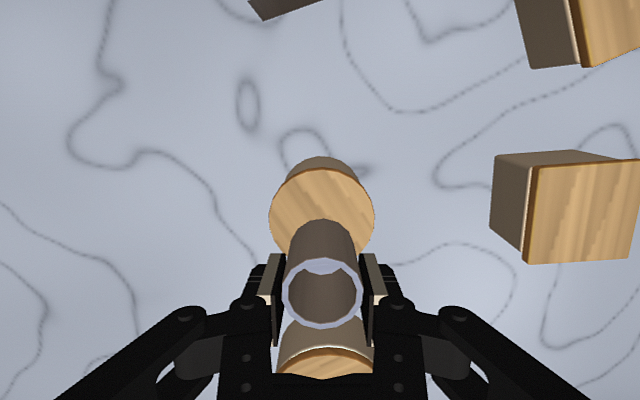

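The cup is held upright, with its rim centred at about (323,293). The lid spans cols 268–375 with its top edge at row 168.

Run:
```python
from h import *
s=np.load('pics/w2_s.npy',allow_pickle=True).item()
for uv in [(321.5,168),(268,215),(375,215)]: print(ray('wrist',uv,.065,s))
print('rim',ray('wrist',(323,293),.1526,s))
```

```text
[ 0.47290942 -0.0408775 ]
[ 0.4382102  -0.07148791]
[ 0.50732069 -0.0719121 ]
rim [ 0.47313551 -0.07379499]
```

```bash
python3 -m crank '[[[0,0,1.5],[0,0,0],0.1],[[0,0,3],[0,0,0],0.1],[[0,0,3.8],[0,0,0],0.1],[[0,0,4.2],[0,0,0],0.1],[[0,0,4.2],[0,0,0],0.1],[[0,0,4.2],[0,0,0],0.1]]'
python3 -m crank '[[[0,0,0],[0,0,0],0.5],[[0,0,0],[0,0,0],0.7],[[0,0,0],[0,0,0],0.8],[[0,0,0],[0,0,0],1],[[0,0,0],[0,0,0],1],[[0,0,-2],[0,0,0],1],[[0,0,-5],[0,0,0],1],[[0,0,-8],[0,0,0],1]]'
python3 plan.py 0.448 0.0815 0.16 108
```

```text
time: 4.28
eef_pos: [0.4726, -0.0766, 0.0877]
tool_rot: [0.0, 0.709, 0.705, 0.0]
contact_force: [0.5, 0.4, -0.4]
finger_gap: 0.392
grasp_force: 30.2
time: 4.95
eef_pos: [0.4706, -0.0755, 0.1669]
tool_rot: [-0.001, 0.709, 0.705, -0.001]
contact_force: [1.0, 0.1, -0.9]
finger_gap: 0.998
grasp_force: 0.0
t 4.95 pos [ 0.4706 -0.0755  0.1669] shift [15.69 -2.35  0.71] turn [-0.003 -0.002 -0.32 ] gap 0.998 grip 0.0 q6 1.28
```

```bash
python3 -m crank '[[[4,-0.6,0],[0,0,-0.1],1],[[8,-1.2,0],[0,0,-0.2],1],[[12,-1.8,0],[0,0,-0.3],1],[[15.7,-2.4,0.5],[0,0,-0.32],1],[[15.7,-2.4,0.5],[0,0,-0.32],1],[[15.7,-2.4,0.5],[0,0,-0.32],1],[[15.7,-2.4,0.5],[0,0,-0.32],1]]' | head -2
python3 look.py w3; python3 plan.py 0.448 0.0815 0.018 108
```

```text
time: 5.53
eef_pos: [0.4488, 0.0811, 0.1623]
t 5.58 pos [0.449  0.0805 0.1623] shift [ 0.14 -0.06 14.43] turn [ 0.     0.001 -0.001] gap 1.002 grip 0.0 q6 1.29
```

View pics/w3.png

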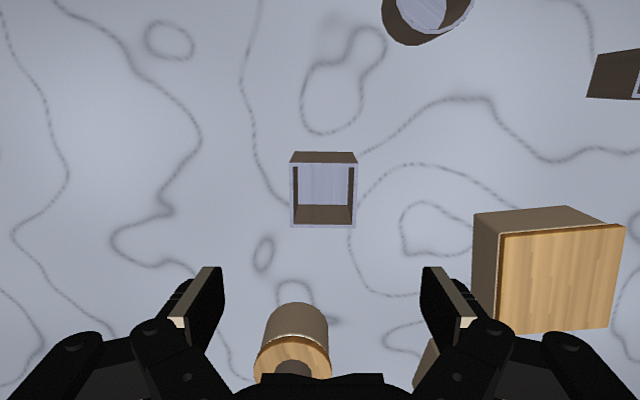

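The large square cup's rim spans (289–357, 162–227) and is aligned with the fingers. The square-large lid is on the right with corners near (499,234), (625,226) and (608,329).

Run:
```python
from h import *
s=np.load('pics/w3_s.npy',allow_pickle=True).item();f=np.load('pics/w3.npy').astype(int)
c=toworld('wrist',np.array([(289.5,162.5),(357,162.5),(357,227),(290,227)]),.055,s);print(cv2.minAreaRect(c))
wood=(f[...,0]-f[...,2]>25)&(f.max(2)>110)
for h in blobs(wood,3000): print('lid',cv2.minAreaRect(toworld('wrist',h,.065,s)))
```

```text
((0.44881191849708557, 0.08616186678409576), (0.05277227982878685, 0.05133121460676193), 18.03373908996582)
lid ((0.6461744904518127, 0.07815811783075333), (0.09658617526292801, 0.09638506919145584), 23.62285041809082)
```

```bash
python3 -m crank '[[[0.4,0.1,3.5],[0,0,0],1],[[0.4,0.1,7],[0,0,0],1],[[0.4,0.1,10],[0,0,0],1],[[0.4,0.1,12.5],[0,0,0],1],[[0.4,0.1,14.2],[0,0,0],1],[[0.4,0.1,14.2],[0,0,0],1],[[0.4,0.1,14.2],[0,0,0],0.8],[[0.4,0.1,14.2],[0,0,0],0.6]]' 30 | head -2
python3 -m crank '[[[0,0,0],[0,0,0],0.5],[[0,0,0],[0,0,0],0.3],[[0,0,0],[0,0,0],0.3],[[0,0,0],[0,0,0],0.3],[[0,0,0],[0,0,0],0.3],[[0,0,0],[0,0,0],0.3]]' 30; python3 plan.py 0.648 0.077 0.14 113.5
```

```text
time: 6.25
eef_pos: [0.4498, 0.0844, 0.0217]
time: 6.75
eef_pos: [0.4506, 0.0851, 0.0226]
tool_rot: [0.002, 0.588, 0.809, 0.001]
contact_force: [0.2, -0.8, 6.1]
finger_gap: 0.606
grasp_force: 34.1
t 6.75 pos [0.4506 0.0851 0.0226] shift [ -6.89  18.57 -11.65] turn [ 0.004  0.002 -0.096] gap 0.606 grip 34.12213146686554 q6 1.3
```

```bash
python3 -m crank '[[[0,0,-3],[0,0,0],0.3],[[0,0,-6.5],[0,0,0],0.3],[[0,0,-10],[0,0,0],0.3],[[-1.3,3.5,-11.5],[0,0,-0.04],0.3],[[-2.6,7,-11.5],[0,0,-0.09],0.3],[[-3.9,10.5,-11.5],[0,0,-0.09],0.3],[[-5.2,14,-11.5],[0,0,-0.09],0.3],[[-6.3,17,-11.5],[0,0,-0.09],0.3]]' | head -2
python3 -m crank '[[[-0.8,1.5,0],[0,0,0],0.3],[[-0.8,1.5,0],[0,0,0],0.3],[[-0.8,1.5,0],[0,0,0],0.3],[[-0.8,1.5,0],[0,0,0],0.3]]'|head -2
python3 look.py w4; python3 plan.py 0.648 0.077 0.0885 113.5
```

```text
time: 7.42
eef_pos: [0.6317, 0.078, 0.1351]
time: 7.75
eef_pos: [0.6454, 0.0767, 0.1349]
t 7.8 pos [0.6453 0.0768 0.1353] shift [-0.09  0.26  4.68] turn [-0.001 -0.001 -0.006] gap 0.603 grip 33.40020418167114 q6 1.18
```

View pics/w4.png

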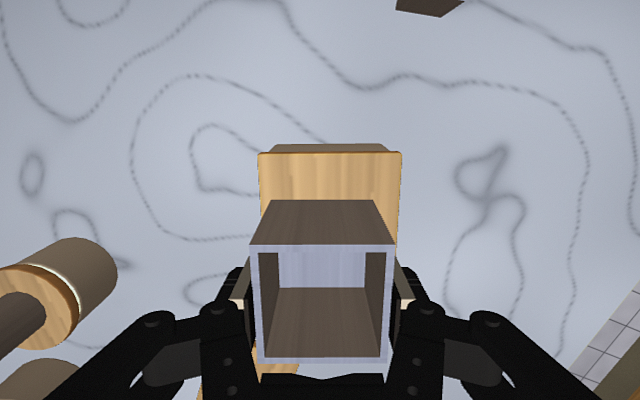

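Lid's far edge runs (258,153)–(402,152). The cup rim runs (250,249)–(395,245) at the back and (258,362)–(391,360) at the front.

Run:
```python
from h import *
s=np.load('pics/w4_s.npy',allow_pickle=True).item()
e=toworld('wrist',np.array([(258,153),(402,152)]),.065,s);d=e[1]-e[0];L=np.hypot(*d);d/=L;print('lid width',L,'angle',np.degrees(np.arctan2(d[1],d[0])),'centre',e.mean(0)+.046*np.array([d[1],-d[0]]))
c=toworld('wrist',np.array([(250,248),(395,245),(391,360),(258,363)]),.1677,s);print('cup',cv2.minAreaRect(c),c.mean(0))
e=toworld('wrist',np.array([(250,248),(395,245)]),.1677,s);d=e[1]-e[0];L=np.hypot(*d);d/=L;print('cup via back edge',L,np.degrees(np.arctan2(d[1],d[0])),e.mean(0)+.026*np.array([d[1],-d[0]]))
```

```text
lid width 0.0899414 angle 23.59776 centre [0.6512128  0.07704425]
cup ((0.6448638439178467, 0.07914119213819504), (0.052674490958452225, 0.049914274364709854), 24.832489013671875) [0.64517105 0.07920474]
cup via back edge 0.050954282 24.511555 [0.6457839  0.07826106]
```

```bash
python3 -m crank '[[[-0.3,0.4,0],[0,0,0],0.3],[[-0.3,0.4,1.5],[0,0,0],0.3],[[-0.3,0.4,3],[0,0,0],0.3],[[-0.3,0.4,4.2],[0,0,0],0.3],[[-0.3,0.4,4.7],[0,0,0],0.3],[[-0.3,0.4,4.7],[0,0,0],0.3],[[-0.3,0.4,4.7],[0,0,0],0.3]]'
python3 -m crank '[[[0,0,0],[0,0,0],0.7],[[0,0,0],[0,0,0],0.8],[[0,0,0],[0,0,0],1],[[0,0,0],[0,0,0],1],[[0,0,0],[0,0,0],1],[[0,0,-2.5],[0,0,0],1],[[0,0,-5.5],[0,0,0],1],[[0,0,-8],[0,0,0],1]]' | head -2
python3 plan.py 0.652 0.241 0.165 106
```

```text
time: 8.38
eef_pos: [0.6512, 0.0753, 0.0886]
tool_rot: [0.0, 0.551, 0.835, 0.0]
contact_force: [0.5, -0.2, -0.3]
finger_gap: 0.605
grasp_force: 33.5
time: 9.05
eef_pos: [0.651, 0.0753, 0.169]
t 9.05 pos [0.651  0.0753 0.169 ] shift [15.2  6.6  0.4] turn [-0.001 -0.     0.125] gap 0.999 grip 0.0 q6 1.18
```

```bash
python3 -m crank '[[[3.8,1.6,0],[0,0,0.06],1],[[7.6,3.3,0],[0,0,0.125],1],[[11.4,4.9,0],[0,0,0.125],1],[[15.2,6.6,0.4],[0,0,0.125],1],[[15.2,6.6,0.4],[0,0,0.125],1],[[15.2,6.6,0.4],[0,0,0.125],1],[[15.2,6.6,0.4],[0,0,0.125],1]]' | head -2
python3 look.py w5; python3 plan.py 0.652 0.241 0.018 106
```

```text
time: 9.63
eef_pos: [0.6523, 0.2409, 0.164]
t 9.68 pos [0.6525 0.2401 0.1643] shift [ 0.11 -0.02 14.63] turn [-0.     0.001 -0.001] gap 0.999 grip 0.0 q6 1.55
```

View pics/w5.png

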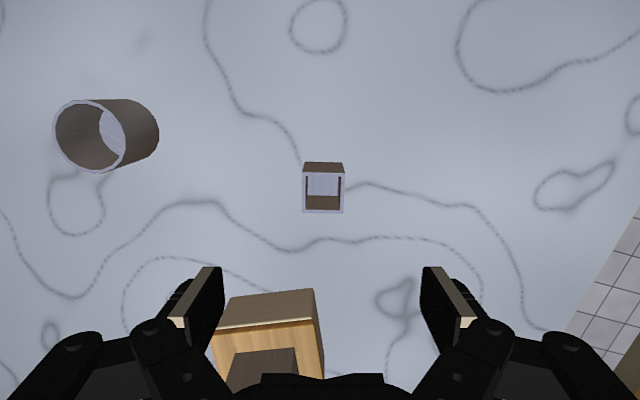

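The small square cup's rim spans (302–345, 173–212) and is aligned. The large round cup's rim is centred at (90,136).

Run:
```python
from h import *
s=np.load('pics/w5_s.npy',allow_pickle=True).item()
print(ray('wrist',(323.5,192.5),.045,s),ray('wrist',(90,136),.055,s))
```

```text
[0.65265676 0.245263  ] [0.47641081 0.24201523]
```

```bash
python3 -m crank '[[[0.4,0,3.5],[0,0,0],1],[[0.4,0,7],[0,0,0],1],[[0.4,0,10],[0,0,0],1],[[0.4,0,12.5],[0,0,0],1],[[0.4,0,14.4],[0,0,0],1],[[0.4,0,14.4],[0,0,0],1],[[0.4,0,14.4],[0,0,0],0.8],[[0.4,0,14.4],[0,0,0],0.5]]' 30 | head -2
python3 -m crank '[[[0,0,0],[0,0,0],0.3],[[0,0,0],[0,0,0],0.1],[[0,0,0],[0,0,0],0.1],[[0,0,0],[0,0,0],0.1],[[0,0,0],[0,0,0],0.1],[[0,0,0],[0,0,0],0.1],[[0,0,0],[0,0,0],0.1]]' 30; python3 plan.py 0.644 -0.073 0.16 94
```

```text
time: 10.35
eef_pos: [0.6526, 0.2439, 0.0223]
time: 10.93
eef_pos: [0.6531, 0.2452, 0.0232]
tool_rot: [0.002, 0.602, 0.799, 0.002]
contact_force: [0.4, -0.6, 5.1]
finger_gap: 0.389
grasp_force: 31.7
t 10.93 pos [0.6531 0.2452 0.0232] shift [-30.34  -9.58 -13.71] turn [0.005 0.    0.209] gap 0.389 grip 31.661946773529053 q6 1.56
```

```bash
python3 -m crank '[[[0,0,-4],[0,0,0],0.1],[[0,0,-8],[0,0,0],0.1],[[0,0,-12],[0,0,0],0.1],[[0,0,-16],[0,0,0],0.1],[[-3.8,-1.2,-16],[0,0,0.06],0.1],[[-7.6,-2.4,-16],[0,0,0.12],0.1],[[-11.4,-3.6,-16],[0,0,0.2],0.1],[[-15.2,-4.8,-16],[0,0,0.209],0.1]]' | head -2
python3 plan.py 0.644 -0.073 0.135 94
```

```text
time: 11.6
eef_pos: [0.6469, 0.0845, 0.1809]
t 11.6 pos [0.6469 0.0845 0.1809] shift [-15.69  -1.38   4.59] turn [ 0.001  0.    -0.001] gap 0.393 grip 30.897887349128723 q6 1.53
```

```bash
python3 -m crank '[[[-4,-0.4,0],[0,0,0],0.1],[[-8,-0.7,0],[0,0,0],0.1],[[-12,-1,0],[0,0,0],0.1],[[-15.7,-1.3,1.5],[0,0,0],0.1],[[-15.7,-1.3,4.5],[0,0,0],0.1],[[-15.7,-1.3,4.5],[0,0,0],0.1],[[-15.7,-1.3,4.5],[0,0,0],0.1],[[-15.7,-1.3,4.5],[0,0,0],0.1]]' | head -2
python3 look.py w6; python3 plan.py 0.644 -0.073 0.0895 94
```

```text
time: 12.27
eef_pos: [0.6451, -0.0711, 0.136]
t 12.32 pos [ 0.6459 -0.0709  0.1372] shift [-0.19 -0.22  4.77] turn [0.002 0.    0.002] gap 0.386 grip 30.87178945541382 q6 1.29
```

View pics/w6.png

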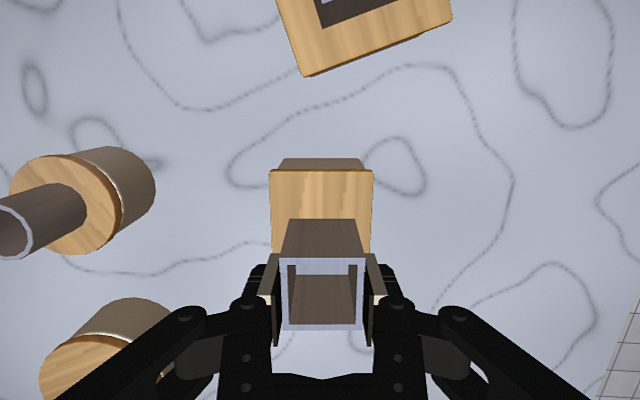

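The lid's far edge is (269,170)–(373,170), the cup rim spans (279–367, 258–330), and both are aligned.

Run:
```python
from h import *
s=np.load('pics/w6_s.npy',allow_pickle=True).item()
e=toworld('wrist',np.array([(269,170),(373,170)]),.065,s);d=e[1]-e[0];L=np.hypot(*d);d/=L;print('lid',L,np.degrees(np.arctan2(d[1],d[0])),e.mean(0)+.034*np.array([d[1],-d[0]]))
c=toworld('wrist',np.array([(279,258),(367,258),(364,330),(281,330)]),.159,s);print('cup',c.mean(0),cv2.minAreaRect(c))
```

```text
lid 0.06632498 4.088276 [ 0.6450037  -0.07239449]
cup [ 0.6455829  -0.06970022] ((0.6455143094062805, -0.06970173120498657), (0.034599196165800095, 0.0331914909183979), 4.042499542236328)
```

```bash
python3 -m crank '[[[-0.3,-0.1,0],[0,0,0],0.1],[[-0.3,-0.1,1.5],[0,0,0],0.1],[[-0.3,-0.1,3],[0,0,0],0.1],[[-0.3,-0.1,4.2],[0,0,0],0.1],[[-0.3,-0.1,4.7],[0,0,0],0.1],[[-0.3,-0.1,4.7],[0,0,0],0.1],[[-0.3,-0.1,4.7],[0,0,0],0.1]]'
python3 -m crank '[[[0,0,0],[0,0,0],0.5],[[0,0,0],[0,0,0],0.7],[[0,0,0],[0,0,0],1],[[0,0,0],[0,0,0],1],[[0,0,0],[0,0,0],1],[[0,0,-3],[0,0,0],1],[[0,0,-6],[0,0,0],1],[[0,0,-9],[0,0,0],1]]' | head -2
python3 plan.py 0.475 0.240 0.18 94
```

```text
time: 12.9
eef_pos: [0.6447, -0.0748, 0.089]
tool_rot: [0.0, 0.682, 0.732, 0.0]
contact_force: [0.3, 0.4, -0.3]
finger_gap: 0.389
grasp_force: 30.9
time: 13.57
eef_pos: [0.6433, -0.075, 0.1783]
t 13.57 pos [ 0.6433 -0.075   0.1783] shift [ 32.6  -14.59  -0.12] turn [-0.002 -0.001  0.   ] gap 1.001 grip 0.0 q6 1.28
```

```bash
python3 -m crank '[[[3.6,-1.6,0],[0,0,0],1],[[7.2,-3.2,0],[0,0,0],1],[[10.8,-4.8,0],[0,0,0],1],[[14.4,-6.4,0],[0,0,0],1],[[18,-8,0],[0,0,0],1],[[21.6,-9.6,0],[0,0,0],1],[[25.2,-11.2,0],[0,0,0],1],[[28.8,-12.8,0],[0,0,0],1]]' | head -2
python3 -m crank '[[[3.6,-1.8,0.9],[0,0,0],1],[[3.6,-1.8,1.8],[0,0,0],1],[[3.6,-1.8,1.8],[0,0,0],1],[[3.6,-1.8,1.8],[0,0,0],1],[[3.6,-1.8,1.8],[0,0,0],1]]' | head -2
python3 look.py w7; python3 plan.py 0.475 0.241 0.018 94
```

```text
time: 14.23
eef_pos: [0.4953, 0.2046, 0.1786]
time: 14.65
eef_pos: [0.4766, 0.2369, 0.1606]
t 14.7 pos [0.4769 0.2367 0.1608] shift [ 0.44 -0.17 14.28] turn [ 0.001  0.    -0.002] gap 1.001 grip 0.0 q6 1.84
```

View pics/w7.png

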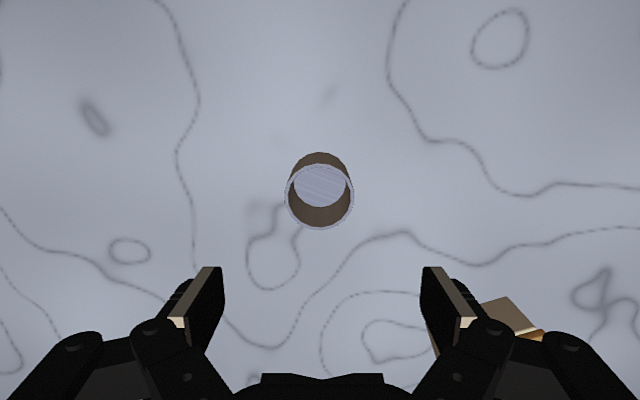

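The large round cup's rim is centred at about (319.5,197), within a few mm of the tool axis.

```bash
python3 -m crank '[[[0.4,-0.1,3.5],[0,0,0],1],[[0.4,-0.1,7],[0,0,0],1],[[0.4,-0.1,10],[0,0,0],1],[[0.4,-0.1,12.5],[0,0,0],1],[[0.4,-0.1,14],[0,0,0],1],[[0.4,-0.1,14],[0,0,0],1],[[0.4,-0.1,14],[0,0,0],0.8],[[0.4,-0.1,14],[0,0,0],0.5]]' 30 | head -2
python3 -m crank '[[[0,0,0],[0,0,0],0.5],[[0,0,0],[0,0,0],0.3],[[0,0,0],[0,0,0],0.3],[[0,0,0],[0,0,0],0.3],[[0,0,0],[0,0,0],0.3],[[0,0,0],[0,0,0],0.3]]' 30
python3 -m crank '[[[0,0,-4],[0,0,0],0.3],[[0,0,-8],[0,0,0],0.3],[[0,0,-12],[0,0,0],0.3],[[0,0,-16],[0,0,0],0.3],[[-4,0,-16],[0,0,0],0.3],[[-8,0,-16],[0,0,0],0.3],[[-12,0,-16],[0,0,0],0.3],[[-16,0,-16],[0,0,0],0.3]]' | head -2
python3 plan.py 0.477 -0.231 0.18 94
```

```text
time: 15.37
eef_pos: [0.4765, 0.2415, 0.0221]
time: 15.87
eef_pos: [0.4769, 0.2422, 0.0229]
tool_rot: [0.002, 0.682, 0.731, 0.002]
contact_force: [-0.1, -1.0, 6.2]
finger_gap: 0.61
grasp_force: 33.1
time: 16.53
eef_pos: [0.4858, 0.0811, 0.181]
t 16.53 pos [0.4858 0.0811 0.181 ] shift [-31.07  -3.12   0.09] turn [0.001 0.    0.002] gap 0.608 grip 32.49231727793813 q6 1.53
```

```bash
python3 -m crank '[[[-4,-0.4,0],[0,0,0],0.3],[[-8,-0.8,0],[0,0,0],0.3],[[-12,-1.2,0],[0,0,0],0.3],[[-16,-1.6,0],[0,0,0],0.3],[[-20,-2,0],[0,0,0],0.3],[[-24,-2.4,0],[0,0,0],0.3],[[-28,-2.8,0],[0,0,0],0.3],[[-31,-3.1,1],[0,0,0],0.3]]' | head -2
python3 -m crank '[[[0,0,2.5],[0,0,0],0.3],[[0,0,3.5],[0,0,0],0.3],[[0,0,3.5],[0,0,0],0.3],[[0,0,3.5],[0,0,0],0.3],[[0,0,3.5],[0,0,0],0.3]]' | head -2
python3 look.py w8; python3 plan.py 0.477 -0.231 0.0895 94
```

```text
time: 17.2
eef_pos: [0.4772, -0.233, 0.1724]
time: 17.62
eef_pos: [0.4771, -0.2283, 0.1362]
t 17.67 pos [ 0.4774 -0.2285  0.1367] shift [-0.24 -0.07  4.72] turn [0.002 0.001 0.002] gap 0.61 grip 32.475462164729834 q6 0.93
```

View pics/w8.png

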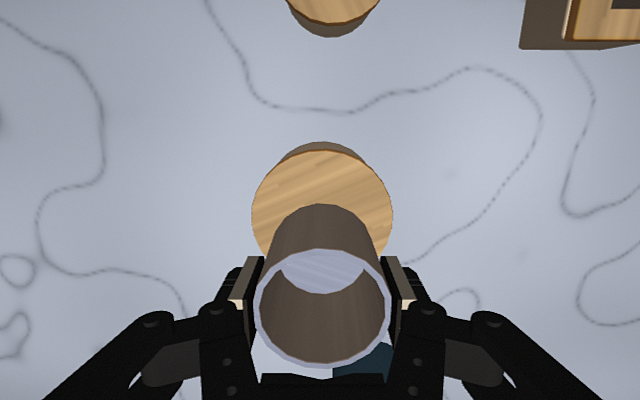

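The lid spans cols 251–393 with its top at row 150. The cup rim spans cols 253–391 and rows 248–368.

Run:
```python
from h import *
s=np.load('pics/w8_s.npy',allow_pickle=True).item()
for uv in [(322,150),(251,213),(393,213)]: print(ray('wrist',uv,.065,s))
for uv in [(322,248),(322,368),(253,307),(391,307)]: print('rim',ray('wrist',uv,.1688,s))
```

```text
[ 0.47428302 -0.18304019]
[ 0.43027124 -0.22811959]
[ 0.52439255 -0.22137188]
rim [ 0.4753686  -0.20167895]
rim [ 0.47917041 -0.25406117]
rim [ 0.45138094 -0.22761801]
rim [ 0.50288184 -0.22396282]
```

```bash
python3 -m crank '[[[-0.3,0,0],[0,0,0],0.3],[[-0.3,0,1.5],[0,0,0],0.3],[[-0.3,0,3],[0,0,0],0.3],[[-0.3,0,4.2],[0,0,0],0.3],[[-0.3,0,4.7],[0,0,0],0.3],[[-0.3,0,4.7],[0,0,0],0.3],[[-0.3,0,4.7],[0,0,0],0.3]]'
python3 -m crank '[[[0,0,0],[0,0,0],0.7],[[0,0,0],[0,0,0],0.8],[[0,0,0],[0,0,0],1],[[0,0,0],[0,0,0],1],[[0,0,0],[0,0,0],1],[[0,0,-3],[0,0,0],1],[[0,0,-6],[0,0,0],1],[[0,0,-9],[0,0,0],1]]' | head -2
python3 -m crank '[[[0,-4,-2],[0,0,0],1],[[0,-8,-4],[0,0,0],1],[[0,-12,-4],[0,0,0],1],[[0,-15,-4],[0,0,0],1],[[0,-15,-4],[0,0,0],1],[[0,-15,-4],[0,0,0],1]]' | head -2
python3 - <<'E'
from h import *
im=[vision.camera(n) for n in('top','side')]
a=cv2.resize(im[0][110:270,190:450],(780,480))[:, :,::-1]
cv2.imwrite('pics/ftop.png',a); np.save('pics/ftop.npy',im[0])
cv2.imwrite('pics/fside.png',cv2.resize(im[1][90:370,230:450],None,fx=2,fy=2)[:,:,::-1])
E
```

```text
time: 18.25
eef_pos: [0.4771, -0.2322, 0.0887]
tool_rot: [0.0, 0.682, 0.732, 0.0]
contact_force: [0.5, 0.3, -0.5]
finger_gap: 0.613
grasp_force: 32.0
time: 18.92
eef_pos: [0.4761, -0.2318, 0.1785]
time: 19.42
eef_pos: [0.3263, -0.2431, 0.2189]
```

View pics/ftop.png

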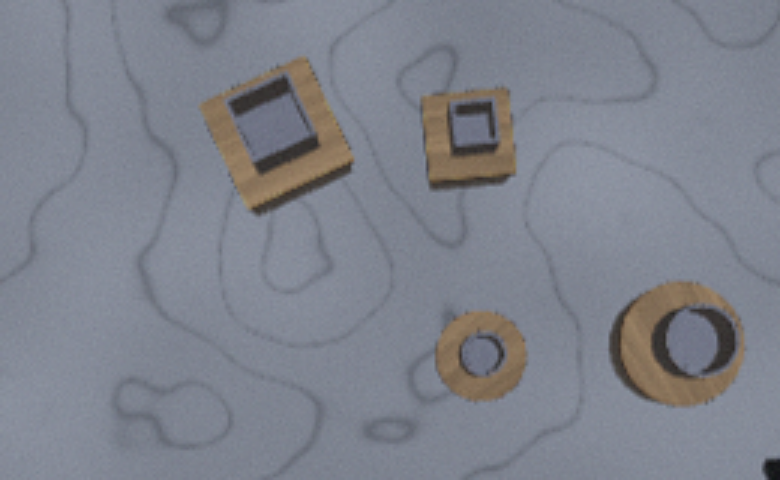

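View pics/fside.png

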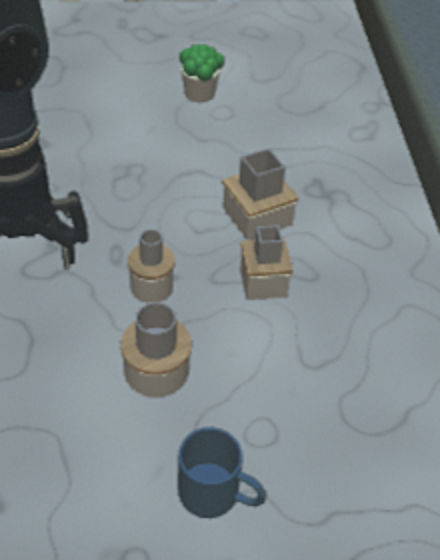

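All four cups look upright and near-centred on their matching lids, and the arm is clear.

```bash
python3 -c "
from station import job; print(job.close_job())"
```

```text
the job is handed in; nothing more can be done
None
```

I handed the job in at about 19.5 s of the 115 s allowed. In the final pictures each cup stands upright on its matching lid, off centre by roughly 4 mm at most, with the square cups parallel. The canisters, mug and plant look undisturbed, but the hand-in returned no verdict.

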